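Flip the stock tags so only the full bins are marked full

ROBOT

A 6-joint arm with a two-finger parallel gripper is mounted at the origin on the work surface. World frame = base frame: x ahead of the robot, y to its left, z up, the work surface at z = 0. Lengths are in m, angles in rad, forces in N, time in s.
With the tool pointing down it reaches from about 0.425 to 0.95 m from the base axis. Payload 3.5 kg.
Tool frame: the origin (TCP) lies on the centre line of the jaws, within the pads' length; the fingertips stand 14 mm ahead of it and the grasp point (between the pads) lies 5 mm behind it (ctrl.finger_overhang is the distance from the TCP to the fingertips, in m); z points along the fingers, y is the line along which they close (so a half turn about z gives the same grasp; the last joint's range is limited). The gripper opens to 85 mm and grips with 20 to 120 N. Pads are 22 mm wide; open, the fingers measure 114 mm over their backs; the gripper's body (76 mm by 85 mm) begins 54 mm behind the grasp point. The pads swing forward as they close: fully open they stand 13 mm farther back than shut.
Start: joints at [-1.457, 0.286, 1.577, -0, 1.279, -0.15], TCP at [0.176, -0.652, 0.245] pointing down, gripper open.
Joint ranges: [-2.77, 2.77], [-0.9, 2.22], [0.21, 2.48], [-1.53, 4.67], [0.24, 2.81], [-2.84, 2.84]. Speed limits (rad/s): [2.79, 2.79, 3.14, 3.14, 3.14, 3.14].

INTERFACE

Orientations are given as a unit quaternion [x, y, z, w].
In Python, from plant import ctrl gives the robot as it stands.
- The arm moves only by the tool send_rows, never from a script. Its argument "moves" is text: rows parted by semicolons, each of 7 numbers parted by spaces: the turn, a rotation vector about the tool's x, y, z in units of 360 degrees (1.0 is 360 degrees), then the shift along the tool's x, y, z in units of 20 cm (1.0 is 20 cm), then the gripper's target within -1 to 1 (fully open at 1, half-way at 0, shut at -1). A call has 1 to 12 rows; each row is the pose to reach, as a shift and turn from the pose commanded when the call began, along the tool's axes at that moment, turning the shorter way round; what a row does not reach only later rows make up. A row lasts 1/8 s, in which the tool goes at most 62.5 mm and 10.7 degrees, less where a joint would pass 70% of its speed; a pose out of reach is approached as far as the arm can. A call with a number of a shift or a turn outside -1 to 1 is refused whole. A call with a gripper value outside its range is refused whole. The fingers move at their own pace and stop on an object; "newtons" is the grip in N (left out, the last holds). Time passes only in rows, so rows that repeat a pose let the fingers close. It gives the time, the measured TCP pose, the force, the opening and the grip force at its end, in the units of the state.
- ctrl.get_state(): the state, without advancing time (a new reading comes with each control period).
- ctrl.read_camera(name): name is "scene" or "top" or "wrist"; returns a dict with "image" (400x640x3 uint8, red, green, blue), "fovy" (degrees; the focal length in pixels is half the picture's height over the tangent of half this angle, whatever the lens; pixels are square), "cx", "cy" (the principal point, pixels), "extrinsics" (4x4, takes a point from camera to world coordinates). Camera axes: x right, y up, looking along -z (the intrinsics and any distortion apply to the point x, -y, -z); pixel columns grow to the right and rows downward; lengths in m; the calibration is good to about 2 mm. A picture is of the moment at which its call begins. There is no depth.
- ctrl.sign_off(): hands the job in; it is judged then, once.
The state is a dict: "time": time; "qpos": joint angles; "dq": joint speeds; "joint_efforts": joint torques, N m; "eef_pos": TCP position; "tcp_rot": TCP orientation; "contact_force": force on the tool from outside, world axes, zero at the start; "wrist_torque": the same for the moment, N m; "opening": opening from 0.0 (shut) to 1.0 (fully open); "finger_force": force on a finger pad.
Only numpy, scipy, OpenCV 4.12 (cv2) and the standard library are available. Lean on these libraries where they do the work, as an engineer would, in place of code of your own. Each camera call takes 0.05 s, during which the arm holds its last target. There are 200 camera calls.

TASK

The tags on the lab's fittings board no longer match the stock. With a fingertip, push over the hinged tags that are wrong, so that only the bins full to the rim have their tag leaning back over the bin with its ring face up, and the tags of the nearly empty bins lean forward towards the robot with their bar face up. Push lightly, do not pinch or force the tags, and leave the bins and the bottle, carton and wrench where they are.

Things in the scene. Friction and masses are not known exactly. Their poses are not given: they have to be found in the camera images.
- board: fixed stock board on the bench: white base plate 210 (x) x 420 (y) x 12 thick, origin at the centre of its underside; x points away from the robot across the board, y along the row of bins. Along its front, centred at x = -85, an aluminium rail 20 wide, its top 52 above the bench, carries the four tags; behind it four bins stand side by side with centres at x = 0, y = +-47.5 and +-142.5 (in any order); behind them a 20 x 20 stop bar at x = 88.
- tag_a (a joint): hinge of tag a, one of four like tags (rad): 0 = upright, +0.65 = leaning back over its bin, ring face up (marks a full bin), -0.65 = leaning forward towards the robot, bar face up (marks a bin that is not full). Gravity holds it on the stop it leans on; pushed 0.15 past upright it falls to the other stop by itself. It turns freely: under 0.04 N m.
- tag_a_hinge (a point): middle of the fixed hinge pin of tag a, 64 above the bench, 85 in front (board's -x) of the centre of its own bin; the tag turns about the board's y. Tag: aluminium plate 56 wide (along the board's y), 3 thick, rising 63 from the pin, 39 clear to the next tag; upright, its raised ring faces the robot and its raised straight bar the bin. V-shaped stop wings reach 11 above the pin, 17 out from it.
- tag_a_lip (a point): middle of the free edge of tag a: a rolled lip 6 in diameter, its centre 60 from the pin; leaning, it is 36 in front of or behind the pin and 112 above the bench, upright 124. Flip the tag by pushing the lip from outside towards the pin, fingertips about 12 below it, following it up and over until a little past upright, where it falls away from the finger.
- tag_b (a joint): hinge of tag b (rad), as tag_a
- tag_b_hinge (a point): point on the hinge pin of tag b, as tag_a_hinge
- tag_b_lip (a point): middle of the free edge of tag b, as tag_a_lip
- tag_c (a joint): hinge of tag c (rad), as tag_a
- tag_c_hinge (a point): point on the hinge pin of tag c, as tag_a_hinge
- tag_c_lip (a point): middle of the free edge of tag c, as tag_a_lip
- tag_d (a joint): hinge of tag d (rad), as tag_a
- tag_d_hinge (a point): point on the hinge pin of tag d, as tag_a_hinge
- tag_d_lip (a point): middle of the free edge of tag d, as tag_a_lip
- bin_a: loose grey plastic picking bin, 100 deep (its x, pointing away from the robot) x 80 wide (y) x 45 high, front wall 32 high; origin at the centre of its underside, which stands 12 above the bench. full: heaped level with its rim (heap up to 64 above the bench) with brass tube fittings.
- bin_b: loose grey plastic picking bin, 100 deep (its x, pointing away from the robot) x 80 wide (y) x 45 high, front wall 32 high; origin at the centre of its underside, which stands 12 above the bench. full: heaped level with its rim (heap up to 64 above the bench) with steel tube fittings.
- bin_c: loose grey plastic picking bin, 100 deep (its x, pointing away from the robot) x 80 wide (y) x 45 high, front wall 32 high; origin at the centre of its underside, which stands 12 above the bench. nearly empty: three brass tube fittings left on its floor.
- bin_d: loose grey plastic picking bin, 100 deep (its x, pointing away from the robot) x 80 wide (y) x 45 high, front wall 32 high; origin at the centre of its underside, which stands 12 above the bench. nearly empty: two steel tube fittings left on its floor.
- bottle: loose clear glass bottle with orange cap, 64 diameter, 130 high, beside the board's right (-y) end; origin at the centre of its underside. Bystander.
- carton: loose cardboard carton 90 x 70 x 55 high, beside the board's left (+y) end; origin at the centre of its underside. Bystander.
- wrench: loose steel open-end wrench, 160 long, lying flat on the bench in front of the board, roughly along it, under 15 high; origin at mid-length on its underside, handle to its -x. Bystander.

How it is judged:
By the outcome, as a careful person would: the job done as asked, in the order asked, and still so for the second after the job is handed in, with the robot touching nothing.
It also fails if it takes over 43 s, if anything falls off the work surface, if the arm or the gripper's body presses on something with over 40 N, if the wrist force passes 120 N, or if a joint passes its speed limit or range.

## Working session

There is one attempt and no reset: what is moved stays moved. The work goes in short steps, Python scripts to look and compute and a tool call to move; the robot and the scene stay as the last step left them, time stands still between calls to the robot, and variables do not carry over. Pictures are saved under pics/ and viewed, at most 10 in all, crops included, and the job is handed in when it is done.

Besides the shell and the picture viewer there is one more tool, called after "Call:" in YAML: its name, and indented under it one key for each argument. send_rows: Moves the arm, as the interface text tells. Its arguments: {"type":"object","properties":{"moves":{"type":"string"},"newtons":{"type":"number"}},"required":["moves"]}

```bash
mkdir -p pics
cat > h.py <<'E'
import numpy as np, cv2, json
from plant import ctrl
def shot(name,fn):
    c=ctrl.read_camera(name); im=np.array(c["image"]); cv2.imwrite("pics/"+fn+".png",im[:,:,::-1]); 
    np.savez("pics/"+fn+".npz",im=im,f=200/np.tan(np.radians(c["fovy"])/2),cx=c["cx"],cy=c["cy"],T=np.array(c["extrinsics"]))
    print({k:v for k,v in c.items() if k!="image"})
def ray(fn,u,v,z):
    d=np.load("pics/"+fn+".npz"); T=d["T"]; r=T[:3,:3]@np.array([(u-d["cx"])/d["f"],-(v-d["cy"])/d["f"],-1]); o=T[:3,3]
    return o+r*(z-o[2])/r[2]
E
python3 - <<'E'
from h import *
shot("top","top1"); shot("scene","scene1"); print(ctrl.get_state())
E
ls
```

```text
{'fovy': 49.13425737678123, 'cx': 323.653716970513, 'cy': 206.40214201786415, 'extrinsics': array([[ 0.16475027,  0.95946933, -0.22863936,  0.38533123],
       [-0.98632711,  0.16120706, -0.03422171,  0.00724835],
       [ 0.0040236 ,  0.23115123,  0.97290951,  0.97543787],
       [ 0.        ,  0.        ,  0.        ,  1.        ]])}
{'fovy': 42.22534569348176, 'cx': 315.1016327926265, 'cy': 201.68305009261064, 'extrinsics': array([[ 0.76868265, -0.39470914,  0.50332066,  1.1038006 ],
       [ 0.63961015,  0.48058512, -0.59994733, -0.61107627],
       [-0.00508372,  0.7830981 ,  0.62187741,  0.7638213 ],
       [ 0.        ,  0.        ,  0.        ,  1.        ]])}
{'time': 0.1, 'qpos': array([-1.45699999e+00,  2.87126227e-01,  1.57801067e+00,  1.36157426e-05,
        1.27859102e+00, -1.49997122e-01]), 'dq': array([ 0.00126749, -0.00248068, -0.00500317,  0.00199685, -0.00147867,
       -0.00081246]), 'joint_efforts': array([ 3.95477236e-04, -4.07298088e+01, -2.93699205e+01, -1.55523444e-04,
        3.42542538e-03,  1.68474583e-05]), 'eef_pos': array([ 0.17597261, -0.65108585,  0.24406348]), 'tcp_rot': array([ 9.91313923e-01,  1.31512609e-01,  2.58395417e-05, -1.06733442e-03]), 'contact_force': array([ 1.0122193 ,  0.91203254, -0.65528516]), 'wrist_torque': array([-0.00993444,  0.0197677 , -0.03140345]), 'finger_force': 0.0, 'opening': 1.0001411877967377}
h.py
pics
```

View pics/top1.png

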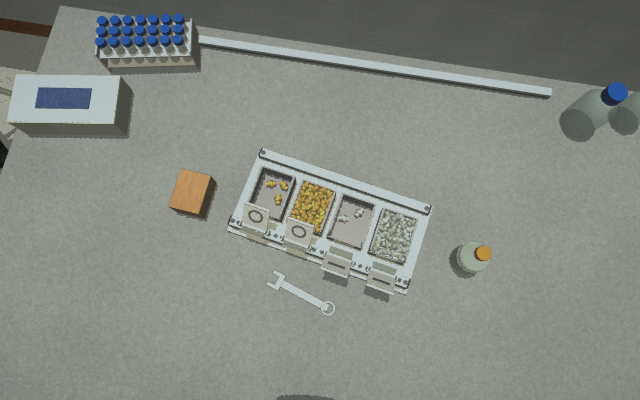

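View pics/scene1.png

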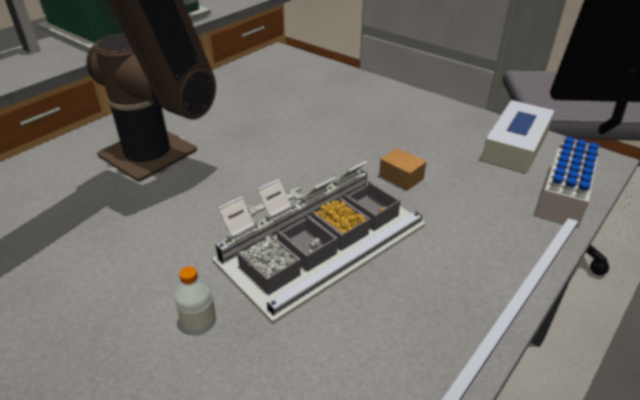

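The top view shows, left to right: 3 brass (265,190) with its ring tag leaning back, which is wrong. Full brass (312,207) has its ring back, correct. 2 steel (350,218) has its bar forward, correct. Full steel (394,236) has its bar forward, wrong. So the first and last tags need flipping. I'll zoom in for the measurements.

Run:
```python
import cv2
im=cv2.imread("pics/top1.png")[140:320,220:440]
cv2.imwrite("pics/crop1.png",cv2.resize(im,(733,600),interpolation=cv2.INTER_CUBIC))
```

```text
(no output)
```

View pics/crop1.png

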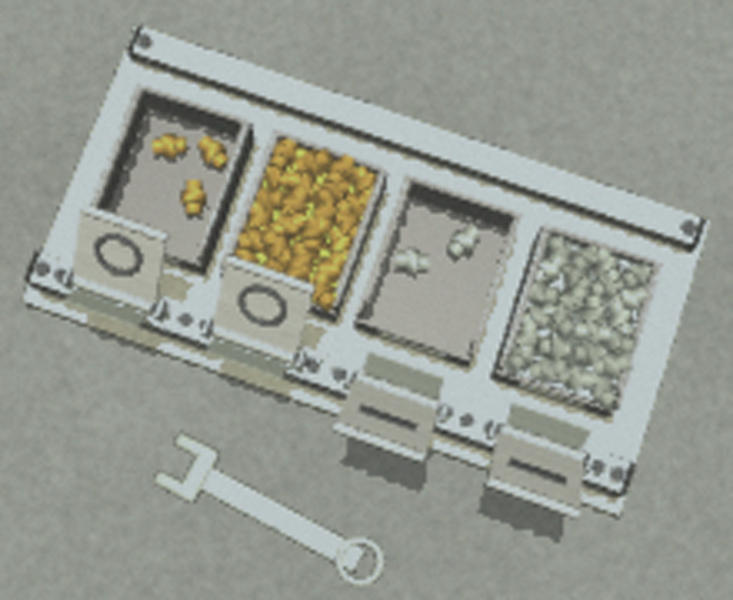

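The crop confirms it: the lip of tag c (left) is at about crop (124,227), and the lip of tag b (right) at about (532,498).

Run:
```python
from h import *
P=lambda u,v,z: ray("top1",220+u/3.3333-.35,140+v/3.3333-.35,z)
c=[P(82,212,.112),P(166,242,.112)];a=[P(226,258,.112),P(312,286,.112)]
d=[P(336,422,.112),P(424,458,.112)];b=[P(485,482,.112),P(580,514,.112)]
for n,p in zip("cadb",(c,a,d,b)): print(n,np.mean(p,0).round(4),np.linalg.norm(p[0]-p[1]).round(4))
m=[np.mean(p,0) for p in (c,a,d,b)]
fl,fr=P(25,300,.012),P(620,515,.012)
print("front",fl,fr,np.linalg.norm(fl-fr))
for p,q in ((m[0],m[1]),(m[2],m[3]),(fr*0+fl,fr)):
  e=p-q; print("yaw",np.degrees(np.arctan2(-e[0],e[1])),np.linalg.norm(e))
yaw=np.arctan2(-(fl-fr)[0],(fl-fr)[1]); bx=np.array([np.cos(yaw),np.sin(yaw)]);by=np.array([-np.sin(yaw),np.cos(yaw)])
o=(fl+fr)[:2]/2+.105*bx; print("origin front",o,"yaw",yaw)
for n,p in zip("cadb",m): print(n,(p[:2]-o)@bx,(p[:2]-o)@by)
print("wrench",P(185,470,.01),P(360,560,.01))
```

```text
c [0.5631 0.1707 0.112 ] 0.055
a [0.5502 0.0789 0.112 ] 0.0549
d [ 0.4619 -0.0033  0.112 ] 0.0557
b [ 0.4434 -0.0963  0.112 ] 0.0578
front [0.52339912 0.24488207 0.012     ] [ 0.44878089 -0.1658297   0.012     ] 0.4174350702761774
yaw -7.974499813456114 0.09272097115143466
yaw -11.222027308197907 0.09482517239404419
yaw -10.297198501655481 0.4174350702761774
origin front [0.58939885 0.02075701] yaw -0.17972001758531492
c -0.05271067856135343 0.1427982854260069
a -0.04895291669431424 0.050153492172333954
d -0.12114836333431862 -0.046433041660932206
b -0.12267889915537605 -0.14124586136196557
wrench [0.43065842 0.11804866 0.01      ] [ 0.39294801 -0.00413132  0.01      ]
```

The geometry agrees with the model: the lips sit at board x = −0.05 and −0.12, with board yaw −10.3°. I'll set off, turning the tool to the board's yaw and shutting the gripper.

Call:
send_rows:
  moves: "0 0 0.035 0.4 -0.35 0 -1;0 0 0.07 0.76 -0.71 0 -1;0 0 0.07 0.76 -0.71 0 -1;0 0 0.07 0.76 -0.71 0 -1;0 0 0.07 0.76 -0.71 0 -1;0 0 0.07 0.76 -0.71 0 -1"
  newtons: 20

```text
time: 0.85
eef_pos: [0.2851, -0.4762, 0.2454]
tcp_rot: [0.996, -0.088, -0.0, 0.0]
contact_force: [-0.2, 0.9, -0.1]
opening: 0.005
finger_force: 0.0
```

```bash
cat >> h.py <<'E'
from scipy.spatial.transform import Rotation as R
O=np.array([.5894,.0208]);YAW=-.1797
B=np.array([[np.cos(YAW),-np.sin(YAW)],[np.sin(YAW),np.cos(YAW)]])
def plan(pts):
    s=ctrl.get_state(); r=R.from_quat(s["tcp_rot"]); p=np.array(s["eef_pos"]); M=r.as_matrix()
    print("t",s["time"],"pos",p.round(4),"board",(B.T@(p[:2]-O)).round(4),"tipz",round(p[2]-ctrl.finger_overhang,4),"F",np.round(s["contact_force"],1),"op",s["opening"])
    yaw=np.arctan2(M[1,0],M[0,0]); print("yaw fix about tool z, turns",(yaw-YAW)/2/np.pi, "toolz",M[:,2].round(3))
    for x,y,zt in pts:
        w=np.r_[O+B@[x,y],zt+ctrl.finger_overhang]; print((x,y,zt),w.round(3),(r.inv().apply(w-p)/.2).round(3))
E
python3 - <<'E'
from h import *
plan([(-.16,-.25,.23),(-.142,-.1425,.2),(-.142,-.1425,.1)])
E
```

```text
t 0.85 pos [ 0.2851 -0.4762  0.2454] board [-0.2106 -0.5434] tipz 0.2314 F [-0.2  0.9 -0.1] op 0.004567638123427526
yaw fix about tool z, turns 0.00047457264245340627 toolz [-0.    -0.001 -1.   ]
(-0.16, -0.25, 0.23) [ 0.387 -0.197  0.244] [ 0.257 -1.466  0.006]
(-0.142, -0.1425, 0.2) [ 0.424 -0.094  0.214] [ 0.349 -2.003  0.155]
(-0.142, -0.1425, 0.1) [ 0.424 -0.094  0.114] [ 0.349 -2.004  0.655]
```

Call:
send_rows:
  moves: "0 0 0 0.2 -0.3 0 -1;0 0 0 0.4 -0.6 0 -1;0 0 0 0.4 -0.8 0 -1;0 0 0 0.4 -1 0 -1;0 0 0 0.4 -1 0 -1;0 0 0 0.4 -1 0 -1"

```text
time: 1.6
eef_pos: [0.3994, -0.2936, 0.2455]
tcp_rot: [0.996, -0.089, 0.0, 0.0]
contact_force: [-0.2, -0.6, -0.0]
opening: 0.0
finger_force: 0.0
```

Call:
send_rows:
  moves: "0 0 0 0 -0.3 0 -1;0 0 0 -0.03 -0.6 0 -1;0 0 0 -0.05 -0.8 0.05 -1;0 0 0 -0.05 -1 0.1 -1;0 0 0 -0.05 -1 0.15 -1;0 0 0 -0.05 -1 0.15 -1;0 0 0 -0.05 -1 0.15 -1"

```text
time: 2.48
eef_pos: [0.425, -0.095, 0.2157]
tcp_rot: [0.996, -0.089, 0.0, 0.0]
contact_force: [-0.8, -0.7, 0.8]
opening: -0.003
finger_force: 0.0
```

Run:
```python
from h import *
plan([(-.143,-.1425,.14),(-.143,-.1425,.1),(-.133,-.1425,.1),(-.115,-.1425,.108),(-.10,-.1425,.112),(-.092,-.1425,.112)])
shot("wrist","w1")
```

```text
t 2.475 pos [ 0.425  -0.095   0.2157] board [-0.1411 -0.1433] tipz 0.2017 F [-0.8 -0.7  0.8] op -0.0032592964536974473
yaw fix about tool z, turns 0.00020511656037355787 toolz [ 0. -0. -1.]
(-0.143, -0.1425, 0.14) [ 0.423 -0.094  0.154] [-0.01  -0.004  0.308]
(-0.143, -0.1425, 0.1) [ 0.423 -0.094  0.114] [-0.01  -0.004  0.508]
(-0.133, -0.1425, 0.1) [ 0.433 -0.096  0.114] [ 0.04  -0.004  0.508]
(-0.115, -0.1425, 0.108) [ 0.451 -0.099  0.122] [ 0.13  -0.004  0.468]
(-0.1, -0.1425, 0.112) [ 0.466 -0.102  0.126] [ 0.205 -0.004  0.449]
(-0.092, -0.1425, 0.112) [ 0.473 -0.103  0.126] [ 0.245 -0.004  0.449]
{'fovy': 63.222861709387416, 'cx': 316.9211348689052, 'cy': 201.08858672108101, 'extrinsics': array([[-1.78066517e-01,  9.34493392e-01,  3.08244086e-01,
         5.04371738e-01],
       [-9.84018353e-01, -1.69245643e-01, -5.53515416e-02,
        -1.08002384e-01],
       [ 4.43318626e-04, -3.13174094e-01,  9.49695630e-01,
         3.44253055e-01],
       [ 0.00000000e+00,  0.00000000e+00,  0.00000000e+00,
         1.00000000e+00]])}
```

View pics/w1.png

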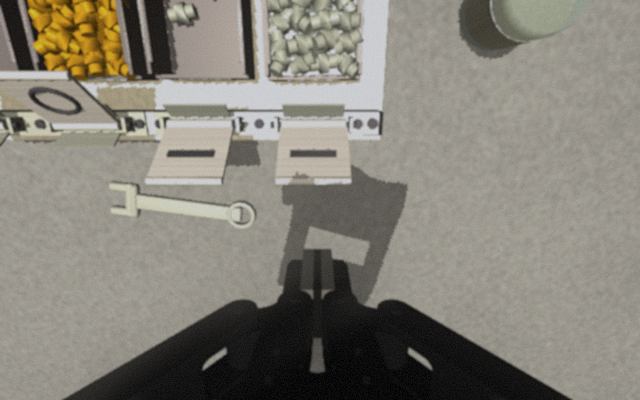

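The wrist view shows tag b's lip at (276–351,182), straight ahead of the shut fingertips at (317,260). I'll check its position.

Run:
```python
from h import *
for u,v in ((276,181),(351,179),(276,183),(351,182)): print((B.T@(ray("w1",u,v,.112)[:2]-O)).round(4))
```

```text
[-0.1216 -0.1119]
[-0.1201 -0.1672]
[-0.1232 -0.1118]
[-0.1224 -0.1672]
```

Call:
send_rows:
  moves: "0 0 0 -0.015 0 0.15 -1;0 0 0 -0.015 0 0.3 -1;0 0 0 -0.015 0 0.42 -1;0 0 0 -0.015 0 0.51 -1;0 0 0 -0.015 0 0.51 -1;0 0 0 -0.015 0 0.51 -1"

```text
time: 3.28
eef_pos: [0.4224, -0.0936, 0.1144]
tcp_rot: [0.996, -0.088, 0.001, 0.0]
contact_force: [0.3, 0.4, 1.3]
opening: -0.001
finger_force: 0.0
```

Call:
send_rows:
  moves: "0 0 0 0.02 0 0 -1;0 0 0 0.04 0 0 -1;0 0 0 0.06 0 -0.01 -1;0 0 0 0.08 0 -0.015 -1;0 0 0 0.1 0 -0.025 -1;0 0 0 0.12 0 -0.035 -1;0 0 0 0.14 0 -0.045 -1;0 0 0 0.16 0 -0.05 -1;0 0 0 0.18 0 -0.055 -1;0 0 0 0.2 0 -0.06 -1;0 0 0 0.22 0 -0.06 -1;0 0 0 0.23 0 -0.06 -1"

```text
time: 4.78
eef_pos: [0.4673, -0.1009, 0.1253]
tcp_rot: [0.996, -0.088, 0.0, 0.0]
contact_force: [-0.2, 0.4, 0.2]
opening: -0.003
finger_force: 0.0
```

Run:
```python
from h import *
plan([(-.098,-.1425,.112),(-.09,-.1425,.112),(-.085,-.1425,.112)])
shot("wrist","w2")
```

```text
t 4.775 pos [ 0.4673 -0.1009  0.1253] board [-0.0984 -0.1416] tipz 0.1113 F [-0.2  0.4  0.2] op -0.00333320253828578
yaw fix about tool z, turns 0.0005926462889453147 toolz [ 0. -0. -1.]
(-0.098, -0.1425, 0.112) [ 0.468 -0.102  0.126] [ 0.002  0.005 -0.003]
(-0.09, -0.1425, 0.112) [ 0.475 -0.103  0.126] [ 0.042  0.005 -0.003]
(-0.085, -0.1425, 0.112) [ 0.48  -0.104  0.126] [ 0.067  0.005 -0.003]
{'fovy': 63.222861709387416, 'cx': 316.9211348689052, 'cy': 201.08858672108101, 'extrinsics': array([[-1.75686194e-01,  9.34811396e-01,  3.08645452e-01,
         5.46756976e-01],
       [-9.84446220e-01, -1.66835376e-01, -5.50599387e-02,
        -1.13838146e-01],
       [ 2.23217576e-05, -3.13518120e-01,  9.49582218e-01,
         2.53849808e-01],
       [ 0.00000000e+00,  0.00000000e+00,  0.00000000e+00,
         1.00000000e+00]])}
```

View pics/w2.png

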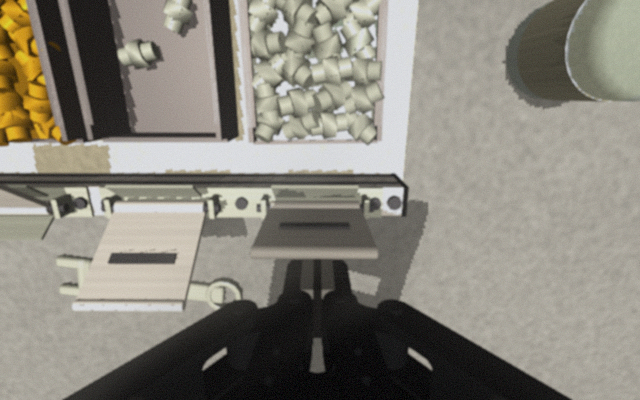

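Tag b is nearly upright, with its lip at about (315,252). I'll push a little further.

Call:
send_rows:
  moves: "0 0 0 0.02 0 0 -1;0 0 0 0.04 0 0 -1;0 0 0 0.06 0 0 -1;0 0 0 0.075 0 0 -1;0 0 0 0.085 0 0 -1;0 0 0 0.085 0 0 -1;0 0 0 0.04 0 -0.05 -1;0 0 0 -0.05 0 -0.15 -1;0 0 0 -0.05 0 -0.3 -1;0 0 0 -0.05 0 -0.5 -1;0 0 0 -0.05 0 -0.5 -1"

```text
time: 6.2
eef_pos: [0.4587, -0.0999, 0.23]
tcp_rot: [0.996, -0.088, 0.004, 0.002]
contact_force: [0.0, -1.2, 0.4]
opening: -0.001
finger_force: 0.0
```

Run:
```python
from h import *
plan([(-.028,.1425,.21),(-.028,.1425,.1)])
shot("top","top2")
im=cv2.imread("pics/top2.png")[140:320,220:440]
cv2.imwrite("pics/crop2.png",cv2.resize(im,(733,600),interpolation=cv2.INTER_CUBIC))
```

```text
t 6.2 pos [ 0.4587 -0.0999  0.23  ] board [-0.107  -0.1421] tipz 0.216 F [ 0.  -1.2  0.4] op -0.0005582492345760579
yaw fix about tool z, turns 0.0005947741250518967 toolz [ 0.008 -0.004 -1.   ]
(-0.028, 0.1425, 0.21) [0.587 0.166 0.224] [ 0.4   -1.422  0.03 ]
(-0.028, 0.1425, 0.1) [0.587 0.166 0.114] [ 0.395 -1.423  0.58 ]
{'fovy': 49.13425737678123, 'cx': 323.653716970513, 'cy': 206.40214201786415, 'extrinsics': array([[ 0.16475027,  0.95946933, -0.22863936,  0.38533123],
       [-0.98632711,  0.16120706, -0.03422171,  0.00724835],
       [ 0.0040236 ,  0.23115123,  0.97290951,  0.97543787],
       [ 0.        ,  0.        ,  0.        ,  1.        ]])}
```

View pics/crop2.png

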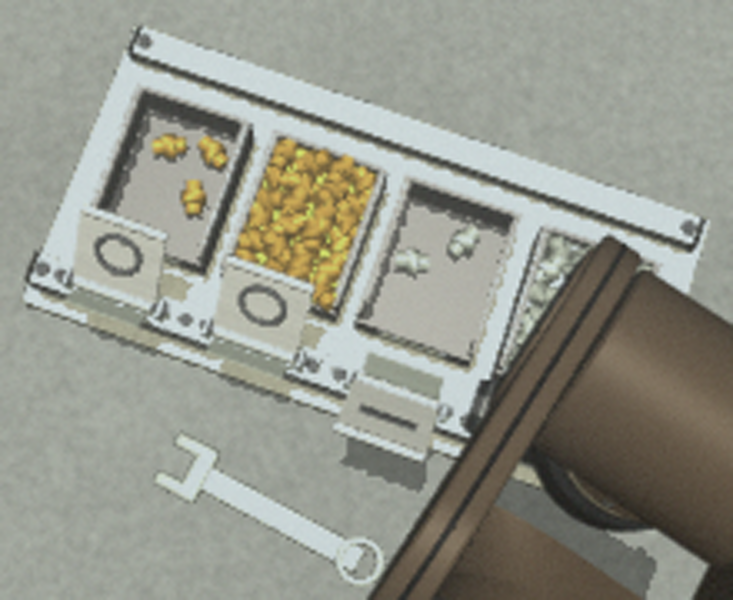

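The arm hides tag b here; tags c, a and d are unchanged. I'll move on to tag c and check b from there.

Call:
send_rows:
  moves: "0 0 0 0.1 -0.2 0 -1;0 0 0 0.2 -0.5 0 -1;0 0 0 0.4 -0.7 0 -1;0 0 0 0.4 -1 0 -1;0 0 0 0.4 -1 0 -1;0 0 0 0.4 -1 0 -1"

```text
time: 7.0
eef_pos: [0.57, 0.0838, 0.2238]
tcp_rot: [0.996, -0.088, -0.001, 0.0]
contact_force: [-0.4, -0.7, -0.3]
opening: -0.002
finger_force: 0.0
```

Call:
send_rows:
  moves: "0 0 0 0.02 -0.2 0 -1;0 0 0 0.02 -0.42 0 -1;0 0 0 0.02 -0.42 0 -1;0 0 0 0.02 -0.42 0 -1;0 0 0 0.02 -0.42 0 -1"

```text
time: 7.62
eef_pos: [0.5895, 0.1641, 0.2252]
tcp_rot: [0.996, -0.089, -0.0, 0.0]
contact_force: [-0.2, -0.2, -0.2]
opening: 0.002
finger_force: 0.0
```

Run:
```python
from h import *
plan([(-.028,.1425,.15),(-.028,.1425,.1),(-.07,.1425,.112)])
shot("top","top3")
im=cv2.imread("pics/top3.png")[140:320,220:440]
cv2.imwrite("pics/crop3.png",cv2.resize(im,(733,600),interpolation=cv2.INTER_CUBIC))
```

```text
t 7.625 pos [0.5895 0.1641 0.2252] board [-0.0256  0.141 ] tipz 0.2112 F [-0.2 -0.2 -0.2] op 0.002395918646423875
yaw fix about tool z, turns 0.00026621656385057555 toolz [-0. -0. -1.]
(-0.028, 0.1425, 0.15) [0.587 0.166 0.164] [-0.012 -0.007  0.306]
(-0.028, 0.1425, 0.1) [0.587 0.166 0.114] [-0.012 -0.008  0.556]
(-0.07, 0.1425, 0.112) [0.546 0.174 0.126] [-0.222 -0.008  0.496]
{'fovy': 49.13425737678123, 'cx': 323.653716970513, 'cy': 206.40214201786415, 'extrinsics': array([[ 0.16475027,  0.95946933, -0.22863936,  0.38533123],
       [-0.98632711,  0.16120706, -0.03422171,  0.00724835],
       [ 0.0040236 ,  0.23115123,  0.97290951,  0.97543787],
       [ 0.        ,  0.        ,  0.        ,  1.        ]])}
```

View pics/crop3.png

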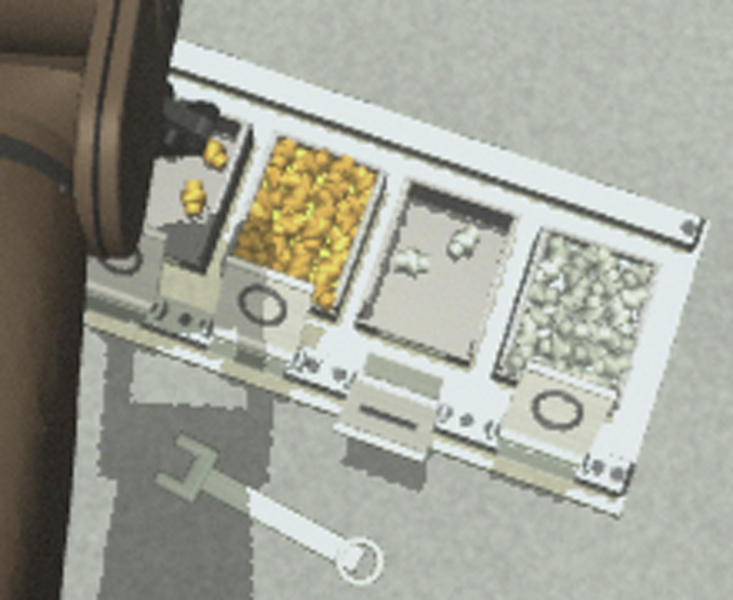

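Tag b now lies back with its ring up at (558,410). Next I lower behind tag c and push it towards the robot.

Call:
send_rows:
  moves: "0 0 0 0 0 0.15 -1;0 0 0 0 0 0.3 -1;0 0 0 0 0 0.45 -1;0 0 0 0 0 0.55 -1;0 0 0 0 0 0.55 -1;0 0 0 0 0 0.55 -1"

```text
time: 8.43
eef_pos: [0.5906, 0.1657, 0.1167]
tcp_rot: [0.996, -0.088, 0.001, -0.0]
contact_force: [0.4, 0.6, 0.9]
opening: -0.003
finger_force: 0.0
```

Call:
send_rows:
  moves: "0 0 0 -0.02 0 0 -1;0 0 0 -0.04 0 0 -1;0 0 0 -0.06 0 0 -1;0 0 0 -0.08 0 -0.01 -1;0 0 0 -0.1 0 -0.02 -1;0 0 0 -0.12 0 -0.03 -1;0 0 0 -0.14 0 -0.04 -1;0 0 0 -0.16 0 -0.045 -1;0 0 0 -0.18 0 -0.05 -1;0 0 0 -0.2 0 -0.055 -1;0 0 0 -0.22 0 -0.06 -1;0 0 0 -0.23 0 -0.06 -1"

```text
time: 9.93
eef_pos: [0.5441, 0.1739, 0.1274]
tcp_rot: [0.996, -0.088, 0.0, -0.0]
contact_force: [0.1, -0.2, 0.1]
opening: -0.001
finger_force: 0.0
```

Call:
send_rows:
  moves: "0 0 0 -0.02 0 0 -1;0 0 0 -0.04 0 0 -1;0 0 0 -0.06 0 0 -1;0 0 0 -0.075 0 0 -1;0 0 0 -0.085 0 0 -1;0 0 0 -0.085 0 0 -1;0 0 0 -0.04 0 -0.05 -1;0 0 0 0.05 0 -0.15 -1;0 0 0 0.05 0 -0.35 -1;0 0 0 0.05 0 -0.6 -1;0 0 0 0.05 0 -0.6 -1"

```text
time: 11.3
eef_pos: [0.5578, 0.1723, 0.2544]
tcp_rot: [0.996, -0.088, 0.006, -0.001]
contact_force: [-0.8, 0.3, 0.4]
opening: 0.001
finger_force: 0.0
```

Call:
send_rows:
  moves: "0 0 0 0.3 0 0 -1;0 0 0 0.6 0 -0.1 -1;0 0 0 0.9 0 -0.2 -1;0 0 0 1 -0.3 -0.2 -1;0 0 0 1 -0.6 -0.2 -1;0 0 0 1 -0.8 -0.2 -1;0 0 0 1 -0.8 -0.2 -1"

```text
time: 12.18
eef_pos: [0.7787, 0.298, 0.285]
tcp_rot: [0.996, -0.086, -0.001, 0.0]
contact_force: [-0.6, -0.1, 0.3]
opening: -0.0
finger_force: 0.0
```

Run:
```python
from h import *
plan([])
shot("top","top4")
im=cv2.imread("pics/top4.png")[120:330,150:500]
cv2.imwrite("pics/crop4.png",cv2.resize(im,(790,474),interpolation=cv2.INTER_CUBIC))
```

```text
t 12.175 pos [0.7787 0.298  0.285 ] board [0.1367 0.3066] tipz 0.271 F [-0.6 -0.1  0.3] op -0.0002459353713444249
yaw fix about tool z, turns 0.0012366164783520674 toolz [-0.002 -0.    -1.   ]
{'fovy': 49.13425737678123, 'cx': 323.653716970513, 'cy': 206.40214201786415, 'extrinsics': array([[ 0.16475027,  0.95946933, -0.22863936,  0.38533123],
       [-0.98632711,  0.16120706, -0.03422171,  0.00724835],
       [ 0.0040236 ,  0.23115123,  0.97290951,  0.97543787],
       [ 0.        ,  0.        ,  0.        ,  1.        ]])}
```

View pics/crop4.png

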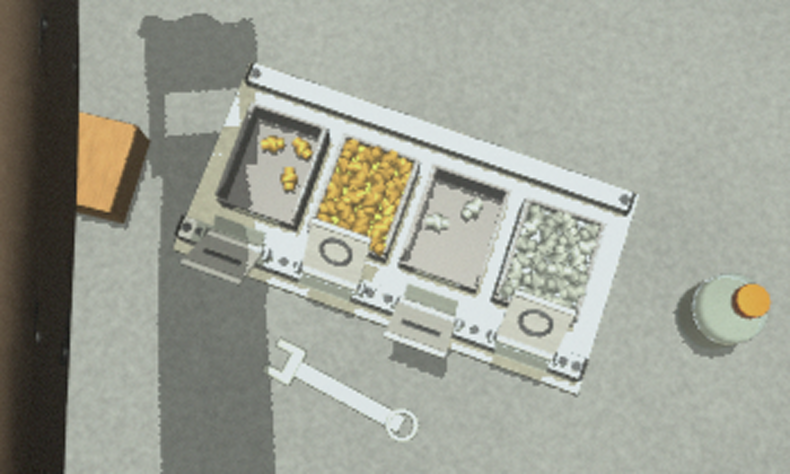

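All four tags are right: c (222,258) and d (418,325) lean forward with their bars up, and a (335,252) and b (535,323) lean back with their rings up. Everything else is undisturbed and the arm is clear.

```bash
python3 -c "
from plant import ctrl
print(ctrl.sign_off())"
```

```text
the job is handed in; nothing more can be done
None
```

I flipped the two wrong tags and handed the job in: the full steel bin's tag (b) now leans back ring up, and the three-brass bin's tag (c) leans forward bar up. The other two tags were already right, nothing else moved in the final top view, and it took about 12 s.

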